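# Hook the tape dispenser onto the bench anchor

### The job

The bench tape dispenser has to be anchored so that it cannot slide when tape is pulled off it. Slide it along the table (do not lift it) up to the anchor, push its hook onto the upright pin until the pin is fully home and the sprung latch flips shut behind it, then draw it back until the shut latch bears a steady 15 N for a second to prove that it holds, and leave it hooked on and standing flat. Work by feel: hook and anchor must never press on each other with more than 22 N, or the pin may shift in its clamp. Leave the stapler, the tape roll, the card box and the label roll beside it where they are.

Things in the scene. Friction and masses are not known exactly. Their poses are not given: they have to be found in the camera images.
- dispenser: Bench tape dispenser, 0.7 to 1 kg: grey base 250 x 100 mm on nylon glides, brown tape roll (top 130 mm up) over its rear half, black carrying handle in front of the roll, flat steel hook plate (26 to 38 mm above the table, 60 mm wide) out of its front end. Origin: centre of the underside, on the table. x forward to the hook, z up; base ends at x = 125, hook tips at 217 mm. Slides with 1.5 to 3.5 N, more if pressed down.
- handle (a point): Middle of the handle bar, at (48, 0, 76) mm from the dispenser's origin, same axes. The bar runs level across the dispenser (along its y), 12 mm thick along x and 22 mm high (top at 87 mm), 62 mm clear between its posts, free below down to the ballast slab's top at 30 mm. The roll's nearest edge is 56 mm behind it, nothing in front of it is as high.
- hook_seat (a point): Point in the hook, at (166, 0, 32) mm from the dispenser's origin, where the pin's axis lies when the pin is fully home; axes as the dispenser. The mouth opens forward (+x): flared, about 40 mm wide at the tips 50 mm in front of this point, narrowing to 16 mm at 35 mm in front of it. The seat pocket is 15 mm wide for the 12 mm pin.
- latch_pivot (a point): Upright pivot of the latch on the hook's left (+y) jaw, 27 mm in front of hook_seat and 13 mm to its left. With the pin home and the latch shut behind it the pin has about 12 mm of play between seat and latch: pull the dispenser back that far and the pin bears on the shut latch, which does not yield.
- latch (a joint): Opening angle of the sprung latch, rad: 0 = shut across the mouth, 1.12 = swung fully inward; it swings only inward. A spring (0.08 N m shut, 0.10 N m open) drives it shut in about 0.3 s. The pin coming in swings it to about 0.9 rad, with 6 to 10 N, and is pushed sideways to -y by it; it flips shut again only when the pin is within about 3 mm of fully home.
- latch_arm: The latch: a dark steel arm reaching 21 mm from its pivot, 4.5 mm thick, in the plane of the hook plate, lying across the hook's mouth when shut. Origin at its pivot (point latch_pivot), 32 mm above the table; its axes are the dispenser's when shut.
- anchor: Anchor bolted to the table: steel plate 111 x 74 x 8 mm from x = -23 to 88 mm of its frame, on it a clamp block in a slot (21 x 36 mm, top at 17 mm) that carries the upright pin. Origin on the table under the slot's middle; z up; x is the direction in which the hook is pushed on, away from the dispenser: the dispenser's x is parallel to it when lined up.
- pin_slot (a point): Middle of the slot, 32 mm above the anchor's origin, axes as the anchor. The pin is 12 mm thick and 60 mm high (20 mm collar up to 21 mm, under the hook). Its axis stands on the line y = 0 but the block may be clamped anywhere from x = -12 to +12 mm of this point: that differs from run to run and is not reported, so it must be felt. It does not shift under the forces of this job.
- stapler: Desk stapler, 130 x 30 x 56 mm, loose, bystander to the left (+y) of the anchor. Origin: centre of its underside, length along its y.
- clear_tape: Roll of clear tape lying flat, 100 mm across, 19 mm high, loose, bystander to the right (-y) of the anchor. Origin: centre of its underside.
- card_box: Small grey card box with a dark lid, 58 x 96 x 31 mm, loose, bystander on the right. Origin: centre of its underside.
- label_roll: White roll of stickers, upright, 64 mm across, 38 mm high, loose, bystander on the left. Origin: centre of its underside.

How it is judged:
By the outcome, as a careful person would: the job done as asked, in the order asked, and still so for the second after the job is handed in, with the robot touching nothing.
It also fails if it takes over 72 s, if anything falls off the work surface, if the arm or the gripper's body presses on something with over 40 N, if the wrist force passes 120 N, or if a joint passes its speed limit or range.

### The arm

A 6-joint arm with a two-finger parallel gripper is mounted at the origin on a cart in front of the work surface, level with it; the furniture and walls round the work are solid. World frame = base frame: x ahead of the robot, y to its left, z up, the work surface at z = 0. Lengths are in m, angles in rad, forces in N, time in s.
With the tool pointing down it reaches from about 0.375 to 0.825 m from the base axis. Payload 5.5 kg.
Tool frame: the origin (TCP) lies between the finger pads; the fingertips stand 8 mm ahead of it and the grasp point (between the pads) lies 11 mm behind it; z points along the fingers, y is the line along which they close (so a half turn about z gives the same grasp; the last joint's range is limited). The gripper opens to 85 mm and grips with 20 to 120 N. Pads are 22 mm wide; open, the fingers measure 114 mm over their backs; the gripper's body (76 mm by 85 mm) begins 54 mm behind the grasp point. The pads swing forward as they close: fully open they stand 13 mm farther back than shut.
Start: joints at [1.222, 0.314, -0.047, 1.21, 0, 1.571], TCP at [0.205, 0.564, 0.239] pointing down, gripper open.
Joint ranges: [-2.67, 2.67], [-0.69, 1.73], [-1.03, 1.25], [-2.08, 2.16], [-1.42, 1.45], [-3.14, 3.14]. Speed limits (rad/s): [2.39, 2.39, 3.01, 3.14, 3.14, 3.14].

### API

Orientations are given as a rotation vector (axis times angle).
In Python, from rig import env gives the robot as it stands. The module is installed in compiled form; this text tells all that it offers.
- The arm moves only by the tool play_rows, never from a script. Its argument "motion" is one flat list of numbers, 7 for each row, row after row: the shift along the tool's x, y, z in units of 40 mm (1.0 is 40 mm), then the turn, a rotation vector about the tool's x, y, z in units of 5 degrees (1.0 is 5 degrees), then the opening in per cent of the stroke, from 0 (shut) to 100 (fully open). In form: [dx, dy, dz, rx, ry, rz, claw, dx, dy, dz, rx, ry, rz, claw, ...]. A call has exactly 10 rows; each row shifts and turns the commanded pose from where the row before left it, along the tool's axes as they then stand; what a row does not reach is not made up. A row lasts 1/12 s, in which the tool goes at most 41.7 mm and 7.16 degrees, less where a joint would pass 70% of its speed; a pose out of reach is approached as far as the arm can. A call is refused whole if a number of a shift passes 1 or a number of a turn 1, either way. A call with a gripper value outside its range is refused whole. The fingers move at their own pace and stop on an object; the grip force is fixed at half the most. Time passes only in rows, so rows that do not move let the fingers close, or fill a call up. It gives the time, the measured TCP pose, the force, the opening and the grip force at its end, in the units of the state.
- env.state(): the state, without advancing time (a new reading comes with each control period).
- env.snapshot(name): name is "scene" or "top"; returns a dict with "img" (480x640x3 uint8, red, green, blue), "mtx" (3x3 intrinsics, pixels), "k1" (the pictures are not rectified: a ray, as slopes to the right and down, at radius r is drawn at 1 + k1 r^2 times it, then the intrinsics apply), "extrinsics" (4x4, takes a point from camera to world coordinates). Camera axes: x right, y up, looking along -z (the intrinsics and any distortion apply to the point x, -y, -z); pixel columns grow to the right and rows downward; lengths in m; the calibration is good to about 2 mm. A picture is of the moment at which its call begins. There is no depth.
- env.sign_off(): hands the job in; it is judged then, once.
The state is a dict: "clock": time; "joint_pos": joint angles; "qvel": joint speeds; "joint_efforts": joint torques, N m; "tcp_pos": TCP position; "tcp_rot": TCP orientation; "contact_force": force on the tool from outside, world axes, zero at the start; "ft_torque": the same for the moment, N m; "width": finger opening in m; "grip_force": force on a finger pad.
Only numpy, scipy, OpenCV 4.12 (cv2) and the standard library are available. Lean on these libraries where they do the work, as an engineer would, in place of code of your own. Each camera call takes 0.05 s, during which the arm holds its last target. There are 200 camera calls.

## Working session

There is one attempt and no reset: what is moved stays moved. The work goes in short steps, Python scripts to look and compute and a tool call to move; the robot and the scene stay as the last step left them, time stands still between calls to the robot, and variables do not carry over. Pictures are saved under pics/ and viewed, at most 10 in all, crops included, and the job is handed in when it is done.

Besides the shell and the picture viewer there is one more tool, called as name(argument=value, ...), one argument or row to a line, values as JSON. play_rows: Moves the arm, as the interface text tells. Its arguments: {"type":"object","properties":{"motion":{"type":"array","items":{"type":"number"}}},"required":["motion"]}

```bash
mkdir -p pics; python3 - <<'E'
from rig import env
import cv2
s=env.state()
print({k:(s[k] if not hasattr(s[k],'round') else s[k].round(4) if hasattr(s[k],'tolist') else s[k]) for k in s})
for n in("scene","top"):
    d=env.snapshot(n); cv2.imwrite(f"pics/{n}0.png",d["img"][:,:,::-1]); print(n,d["mtx"],d["k1"],d["extrinsics"])
E
```

```text
{'clock': 0.0, 'joint_pos': array([ 1.222 ,  0.3142, -0.048 ,  1.2102,  0.    ,  1.5708]), 'qvel': array([ 0.0007, -0.0002,  0.0002,  0.    ,  0.0001, -0.0004]), 'joint_efforts': array([ 4.00000e-04, -5.39595e+01,  3.39747e+01,  1.94000e-02,
       -1.00000e-04,  0.00000e+00]), 'tcp_pos': array([0.2049, 0.5634, 0.2384]), 'tcp_rot': array([-5.4510e-01, -3.0936e+00,  2.6000e-03]), 'contact_force': array([ 4.165e-01,  5.047e-01, -4.000e-04]), 'ft_torque': array([ 0.0358, -0.0504,  0.0372]), 'grip_force': 0.0, 'width': 0.08494874854071208}
scene [[463.10537065   0.         314.81220664]
 [  0.         463.10537065 233.43027208]
 [  0.           0.           1.        ]] -0.013009930038568136 [[ 0.83021532  0.28712768 -0.47780771  0.18150065]
 [-0.55733672  0.41082181 -0.72152701 -0.46025891]
 [-0.01087655  0.86532256  0.50109736  0.52280417]
 [ 0.          0.          0.          1.        ]]
top [[514.30657809   0.         314.27943185]
 [  0.         514.30657809 236.31049214]
 [  0.           0.           1.        ]] -0.08208066902789223 [[-0.02229406  0.98361608 -0.17889212  0.44164075]
 [-0.99958516 -0.01866701  0.02193304  0.17695892]
 [ 0.01823431  0.17930688  0.98362419  1.00135294]
 [ 0.          0.          0.          1.        ]]
```

View pics/top0.png

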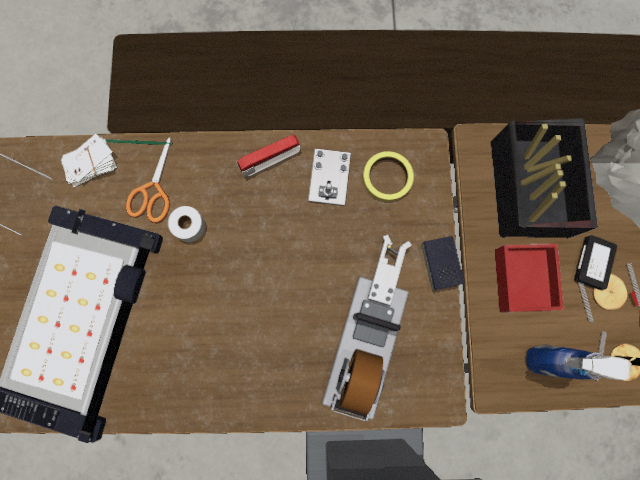

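View pics/scene0.png

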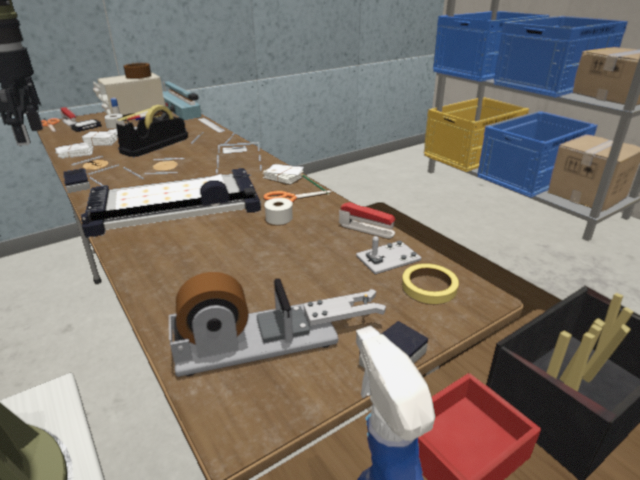

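```bash
cat > h.py <<'E'
import numpy as np, cv2
from rig import env
def ray(d,u,v):
    K,k1=d["mtx"],d["k1"]
    p=cv2.undistortPoints(np.array([[[u,v]]],float),K,np.array([k1,0,0,0.]))[0,0]
    R=d["extrinsics"]; return R[:3,3],R[:3,:3]@np.array([p[0],-p[1],-1])
def at(d,u,v,z):
    o,r=ray(d,u,v); return o+r*(z-o[2])/r[2]
def proj(d,P):
    E=np.linalg.inv(d["extrinsics"]); c=np.atleast_2d(P)@E[:3,:3].T+E[:3,3]
    c=c*[1,-1,-1]
    return cv2.projectPoints(c,np.zeros(3),np.zeros(3),d["mtx"],np.array([d["k1"],0,0,0.]))[0][:,0]
E
python3 - <<'E'
import cv2,numpy as np
i=cv2.imread("pics/top0.png")
a=cv2.resize(i[225:425,310:470],None,fx=3,fy=3,interpolation=cv2.INTER_CUBIC)
b=cv2.resize(i[140:210,300:364],None,fx=5,fy=5,interpolation=cv2.INTER_CUBIC)
c=np.zeros((600,800,3),np.uint8); c[:,:480]=a; c[:350,480:]=b
cv2.imwrite("pics/crop0.png",c)
E
```

```text
(no output)
```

View pics/crop0.png

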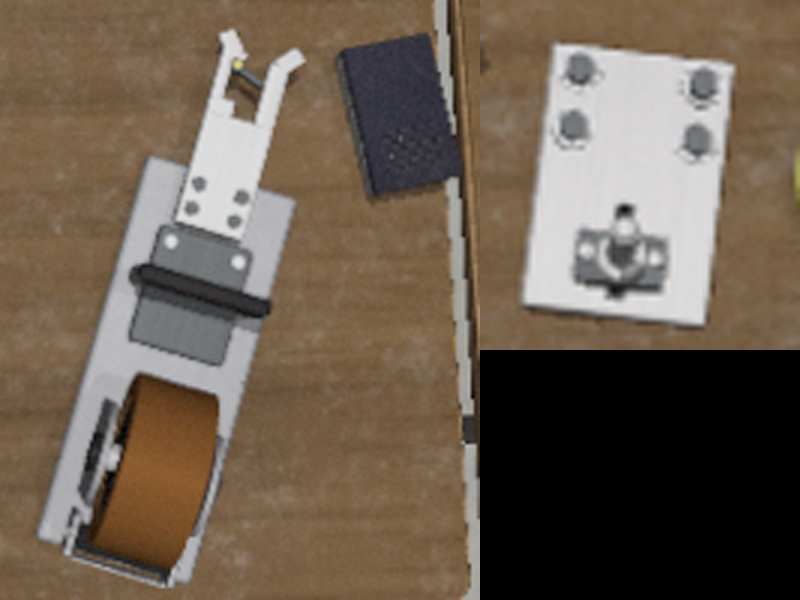

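```bash
python3 - <<'E'
from h import *
from scipy.optimize import least_squares
d=env.snapshot("top")
D=lambda x,y:(x/3+310,y/3+225)
px=np.array([D(148,155),D(296,200),D(188,580),D(38,538),D(237,64),D(201.5,290),D(265,45)])
def model(p):
    x,y,t,h=p; c,s=np.cos(t),np.sin(t)
    L=np.array([[.125,.05,h],[.125,-.05,h],[-.125,-.05,h],[-.125,.05,h],[.193,.013,.038],[.048,0,.087],[.217,0,.038]])
    return np.c_[x+c*L[:,0]-s*L[:,1],y+s*L[:,0]+c*L[:,1],L[:,2]]
r=least_squares(lambda p:(proj(d,model(p))-px).ravel(),[.35,.1,0,.015])
print("disp",r.x,np.degrees(r.x[2]));print(r.fun.reshape(-1,2).round(1)); print("handle",model(r.x)[5])
A=lambda x,y:((x-480)/5+300,y/5+140)
pa=np.array([A(555,43),A(735,65),A(705,325),A(523,303)])
def ma(p):
    x,y,t=p;c,s=np.cos(t),np.sin(t)
    L=np.array([[.088,.037],[.088,-.037],[-.023,-.037],[-.023,.037]])
    return np.c_[x+c*L[:,0]-s*L[:,1],y+s*L[:,0]+c*L[:,1],0*L[:,0]+.008]
q=least_squares(lambda p:(proj(d,ma(p))-pa).ravel(),[.6,.1,0])
print("anch",q.x,np.degrees(q.x[2]),q.fun.round(1))
print("pin top",at(d,*A(625,222),.06),"pin at z17 block",at(d,*A(575,262),.017),at(d,*A(668,265),.017))
c,s=np.cos(q.x[2]),np.sin(q.x[2])
for xx in(-.012,0,.012):print(xx,A and proj(d,[[q.x[0]+c*xx,q.x[1]+s*xx,.06]]))
print("tip pixel",A(625,222))
for n,u,v in(("tape",389,176),("stapler",269,155),("box",443,264),("label",187,223)): print(n,at(d,u,v,.02))
E
```

```text
disp [ 0.40621268  0.06153827 -0.31727827  0.00691058] -18.17870568589438
[[-0.5  0.3]
 [-0.5  0.2]
 [ 0.2  1.4]
 [-1.  -0.2]
 [-0.1  0.6]
 [ 1.4  0.5]
 [ 0.4 -3. ]]
handle [0.4518169  0.04656314 0.087     ]
anch [ 0.71170608  0.12522028 -0.14224706] -8.15015631022696 [-0.  -0.3  0.1 -0.3  0.2  0.4 -0.3  0.3]
pin top [0.71246388 0.12578858 0.06      ] pin at z17 block [0.70875825 0.1437031  0.017     ] [0.70690679 0.10690759 0.017     ]
-0.012 [[328.58825415 190.84275388]]
0 [[329.31015951 184.78004977]]
0.012 [[330.02823382 178.74778751]]
tip pixel (329.0, 184.4)
tape [0.73947874 0.00338978 0.02      ]
stapler [0.78706861 0.24193341 0.02      ]
box [ 0.56077954 -0.09347146  0.02      ]
label [0.65120889 0.40269922 0.02      ]
```

```bash
cat >> h.py <<'E'
from scipy.spatial.transform import Rotation as Ro
def plan(p0,az0,p1,az1,n,claw,pad=True):
    """rows from commanded pose to target; az = azimuth (deg) of tool y, tool down. prints rows of 2 decimals"""
    p=np.array(p0,float);az=az0;out=[]
    for i in range(n):
        w=(np.array(p1)-p)/(n-i); a=np.radians(az)
        y=np.array([np.cos(a),np.sin(a),0]);x=np.array([-np.sin(a),np.cos(a),0])*1.0
        z=np.array([0,0,-1.]); x=np.cross(y,z)
        s=np.round([w@x/.04,w@y/.04,w@z/.04],2); r=round(-(az1-az)/(n-i)/5,2)
        p=p+.04*(s[0]*x+s[1]*y+s[2]*z); az-=5*r
        out.append([*map(float,s),0,0,r,claw])
    while len(out)%10: out.append([0]*6+[claw])
    for k in range(0,len(out),10): print([v for r in out[k:k+10] for v in r])
    print("ends",p.round(4),round(az,2))
def st():
    s=env.state();R=Ro.from_rotvec(s["tcp_rot"]).as_matrix()
    print(round(s["clock"],2),s["tcp_pos"].round(4),"az",round(np.degrees(np.arctan2(R[1,1],R[0,1])),2),"F",s["contact_force"].round(1),"w",round(s["width"],4))
    return s
E
python3 - <<'E'
from h import *
s=st()
plan(s["tcp_pos"],80.0-10.0,[.452,.047,.17],-18.2,20,45)
E
```

```text
0.15 [0.2049 0.5635 0.2386] az 70.02 F [-0.3 -0.2  0.2] w 0.0853
[-0.51, -0.5, 0.09, 0, 0, 0.88, 45, -0.55, -0.46, 0.09, 0, 0, 0.88, 45, -0.58, -0.42, 0.09, 0, 0, 0.88, 45, -0.61, -0.37, 0.09, 0, 0, 0.88, 45, -0.64, -0.32, 0.08, 0, 0, 0.88, 45, -0.66, -0.27, 0.09, 0, 0, 0.88, 45, -0.68, -0.22, 0.08, 0, 0, 0.88, 45, -0.7, -0.17, 0.09, 0, 0, 0.88, 45, -0.71, -0.12, 0.08, 0, 0, 0.88, 45, -0.71, -0.06, 0.09, 0, 0, 0.88, 45]
[-0.72, -0.01, 0.08, 0, 0, 0.88, 45, -0.71, 0.05, 0.09, 0, 0, 0.88, 45, -0.71, 0.1, 0.08, 0, 0, 0.89, 45, -0.7, 0.16, 0.09, 0, 0, 0.88, 45, -0.68, 0.21, 0.08, 0, 0, 0.89, 45, -0.66, 0.27, 0.09, 0, 0, 0.88, 45, -0.64, 0.31, 0.08, 0, 0, 0.89, 45, -0.62, 0.37, 0.09, 0, 0, 0.88, 45, -0.59, 0.41, 0.08, 0, 0, 0.89, 45, -0.55, 0.45, 0.09, 0, 0, 0.88, 45]
ends [0.4519 0.047  0.1698] -18.2
```

play_rows(
  motion=[-0.51,-0.5,0.09,0,0,0.88,45,-0.55,-0.46,0.09,0,0,0.88,45,-0.58,-0.42,0.09,0,0,0.88,45,-0.61,-0.37,0.09,0,0,0.88,45,-0.64,-0.32,0.08,0,0,0.88,45,-0.66,-0.27,0.09,0,0,0.88,45,-0.68,-0.22,0.08,0,0,0.88,45,-0.7,-0.17,0.09,0,0,0.88,45,-0.71,-0.12,0.08,0,0,0.88,45,-0.71,-0.06,0.09,0,0,0.88,45],
)

```text
clock: 0.98
tcp_pos: [0.3289, 0.3042, 0.2042]
tcp_rot: [1.669, 2.661, -0.0]
contact_force: [0.3, -0.3, 0.3]
width: 0.0386
grip_force: 0.0
```

play_rows(
  motion=[-0.72,-0.01,0.08,0,0,0.88,45,-0.71,0.05,0.09,0,0,0.88,45,-0.71,0.1,0.08,0,0,0.89,45,-0.7,0.16,0.09,0,0,0.88,45,-0.68,0.21,0.08,0,0,0.89,45,-0.66,0.27,0.09,0,0,0.88,45,-0.64,0.31,0.08,0,0,0.89,45,-0.62,0.37,0.09,0,0,0.88,45,-0.59,0.41,0.08,0,0,0.89,45,-0.55,0.45,0.09,0,0,0.88,45],
)

```text
clock: 1.82
tcp_pos: [0.4524, 0.0461, 0.1703]
tcp_rot: [-2.548, -1.837, 0.0]
contact_force: [0.7, 1.1, -0.4]
width: 0.0385
grip_force: 0.0
```

```bash
python3 - <<'E'
from h import *
s=st(); print(Ro.from_rotvec(s["tcp_rot"]).as_matrix().round(4))
d=env.snapshot("scene")
cv2.imwrite("pics/scene1.png",cv2.resize(d["img"][180:400,140:420,::-1],None,fx=2.7,fy=2.7))
E
```

```text
1.82 [0.4524 0.0461 0.1703] az -18.41 F [ 0.7  1.1 -0.4] w 0.0385
[[ 0.3159  0.9488 -0.    ]
 [ 0.9488 -0.3159  0.    ]
 [ 0.     -0.     -1.    ]]
```

View pics/scene1.png

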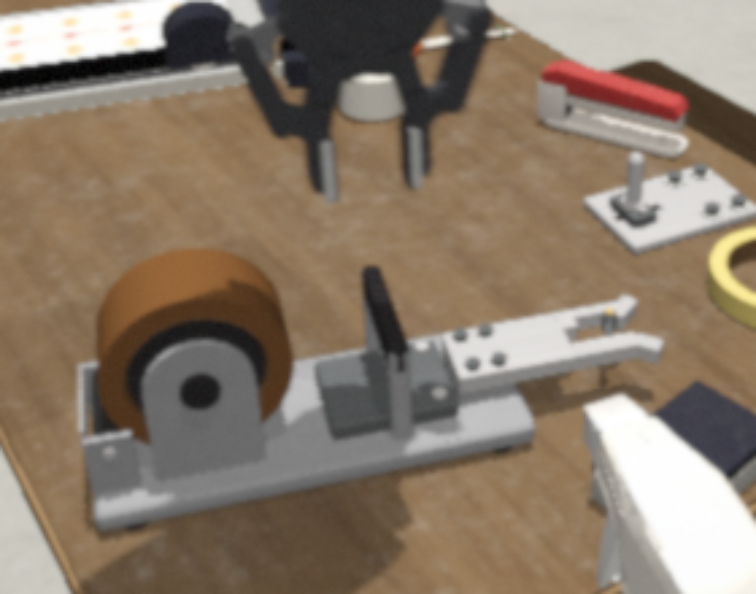

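```bash
python3 - <<'E'
from h import *
d=env.snapshot("scene")
a=at(d,140+372/2.7,180+270/2.7,.087);b=at(d,140+393/2.7,180+350/2.7,.087)
print(a,b,(a+b)/2)
t=env.snapshot("top")
a=at(t,310+135/3,225+272/3,.083);b=at(t,310+268/3,225+308/3,.083);print(a,b,(a+b)/2)
plan([.4519,.047,.17],-18.2,[.452,.0465,.065],-18.2,10,45)
E
```

```text
[0.46536773 0.07760031 0.087     ] [0.43780782 0.00691924 0.087     ] [0.45158777 0.04225977 0.087     ]
[0.46435213 0.08749332 0.083     ] [0.44128741 0.00943235 0.083     ] [0.45281977 0.04846283 0.083     ]
[-0.0, 0.0, 0.26, 0, 0, -0.0, 45, -0.0, 0.0, 0.26, 0, 0, -0.0, 45, -0.0, 0.0, 0.26, 0, 0, -0.0, 45, -0.0, 0.0, 0.26, 0, 0, -0.0, 45, -0.0, 0.0, 0.26, 0, 0, -0.0, 45, -0.0, 0.0, 0.27, 0, 0, -0.0, 45, -0.0, 0.0, 0.26, 0, 0, -0.0, 45, -0.0, 0.0, 0.27, 0, 0, -0.0, 45, -0.01, 0.0, 0.26, 0, 0, -0.0, 45, -0.0, 0.01, 0.27, 0, 0, -0.0, 45]
ends [0.4522 0.0465 0.0648] -18.2
```

play_rows(
  motion=[0,0,0.26,0,0,0,45,0,0,0.26,0,0,0,45,0,0,0.26,0,0,0,45,0,0,0.26,0,0,0,45,0,0,0.26,0,0,0,45,0,0,0.27,0,0,0,45,0,0,0.26,0,0,0,45,0,0,0.27,0,0,0,45,0,0,0.26,0,0,0,45,0,0,0.27,0,0,0,45],
)

```text
clock: 2.8
tcp_pos: [0.4516, 0.0479, 0.064]
tcp_rot: [-2.543, -1.844, 0.001]
contact_force: [0.6, -0.3, -0.1]
width: 0.0386
grip_force: 0.0
```

play_rows(
  motion=[0,0,0,0,0,0,30,0,0,0,0,0,0,25,0,0,0,0,0,0,20,0,0,0,0,0,0,16,0,0,0,0,0,0,12,0,0,0,0,0,0,8,0,0,0,0,0,0,4,0,0,0,0,0,0,0,0,0,0,0,0,0,0,0,0,0,0,0,0,0],
)

```text
clock: 3.63
tcp_pos: [0.4532, 0.0476, 0.0661]
tcp_rot: [2.544, 1.842, 0.003]
contact_force: [1.8, 0.3, 5.7]
width: 0.0109
grip_force: 59.0
```

```bash
python3 - <<'E'
from h import *
st()
d=env.snapshot("top")
cv2.imwrite("pics/top2.png",cv2.resize(d["img"][225:425,310:470,::-1],None,fx=3,fy=3,interpolation=cv2.INTER_CUBIC))
E
```

```text
3.63 [0.4532 0.0476 0.0661] az -18.19 F [1.8 0.3 5.7] w 0.0109
```

View pics/top2.png

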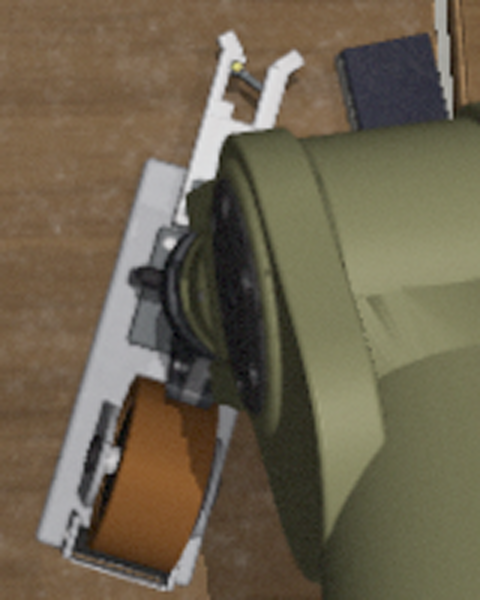

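```bash
python3 - <<'E'
from h import *
s=st(); d=env.snapshot("top")
D=lambda x,y:(x/3+310,y/3+225)
a=np.radians(-18.19);X=np.array([np.cos(a),np.sin(a)]);Y=np.array([-X[1],X[0]])
for n,u,v,z in(("pivot",237,67,.038),("tipL",230,35,.038),("tipR",293,54,.038),("baseFL",148,160,.01),("baseRL",38,540,.01)):
    q=at(d,*D(u,v),z)[:2]-s["tcp_pos"][:2]; print(n,(q@X).round(4),(q@Y).round(4))
plan([.4522,.0465,.0648],-18.2,[.5058,.1548,.066],-8.15,40,0)
E
```

```text
3.68 [0.4532 0.0476 0.0661] az -18.19 F [ 1.7 -0.7  5.5] w 0.0111
pivot 0.1432 0.0113
tipL 0.1618 0.0211
tipR 0.1619 -0.0208
baseFL 0.0734 0.0471
baseRL -0.1746 0.0466
[0.07, 0.01, -0.0, 0, 0, -0.05, 0, 0.07, 0.01, -0.0, 0, 0, -0.05, 0, 0.07, 0.01, -0.0, 0, 0, -0.05, 0, 0.07, 0.01, -0.0, 0, 0, -0.05, 0, 0.08, 0.01, -0.0, 0, 0, -0.05, 0, 0.07, 0.01, -0.0, 0, 0, -0.05, 0, 0.07, 0.01, -0.0, 0, 0, -0.05, 0, 0.08, 0.01, -0.0, 0, 0, -0.05, 0, 0.07, 0.01, -0.0, 0, 0, -0.05, 0, 0.07, 0.01, -0.0, 0, 0, -0.05, 0]
[0.08, 0.01, -0.0, 0, 0, -0.05, 0, 0.07, 0.02, -0.0, 0, 0, -0.05, 0, 0.07, 0.02, -0.0, 0, 0, -0.05, 0, 0.08, 0.02, -0.0, 0, 0, -0.05, 0, 0.07, 0.02, -0.0, 0, 0, -0.05, 0, 0.07, 0.02, -0.0, 0, 0, -0.05, 0, 0.08, 0.02, -0.0, 0, 0, -0.05, 0, 0.07, 0.02, -0.0, 0, 0, -0.05, 0, 0.07, 0.02, -0.0, 0, 0, -0.05, 0, 0.08, 0.02, -0.0, 0, 0, -0.05, 0]
[0.07, 0.02, -0.0, 0, 0, -0.05, 0, 0.07, 0.02, -0.0, 0, 0, -0.05, 0, 0.08, 0.02, -0.0, 0, 0, -0.05, 0, 0.07, 0.02, -0.0, 0, 0, -0.05, 0, 0.07, 0.02, -0.0, 0, 0, -0.05, 0, 0.08, 0.02, -0.0, 0, 0, -0.05, 0, 0.07, 0.02, -0.0, 0, 0, -0.05, 0, 0.08, 0.02, -0.0, 0, 0, -0.05, 0, 0.07, 0.02, -0.0, 0, 0, -0.05, 0, 0.08, 0.02, -0.0, 0, 0, -0.05, 0]
[0.07, 0.02, -0.0, 0, 0, -0.05, 0, 0.07, 0.02, -0.0, 0, 0, -0.05, 0, 0.08, 0.02, -0.0, 0, 0, -0.05, 0, 0.07, 0.02, -0.0, 0, 0, -0.05, 0, 0.08, 0.02, -0.01, 0, 0, -0.05, 0, 0.07, 0.02, -0.0, 0, 0, -0.05, 0, 0.08, 0.02, -0.01, 0, 0, -0.05, 0, 0.07, 0.02, -0.0, 0, 0, -0.05, 0, 0.08, 0.02, -0.01, 0, 0, -0.05, 0, 0.07, 0.01, -0.0, 0, 0, -0.06, 0]
ends [0.5057 0.1548 0.066 ] -8.15
```

play_rows(
  motion=[0.146,0.028,-0.03,0,0,-0.1,0,0.146,0.028,0,0,0,-0.1,0,0.146,0.028,0,0,0,-0.1,0,0.146,0.028,0,0,0,-0.1,0,0.146,0.028,0,0,0,-0.1,0,0.146,0.028,0,0,0,-0.1,0,0.146,0.028,0,0,0,-0.1,0,0.146,0.028,0,0,0,-0.1,0,0.146,0.028,0,0,0,-0.1,0,0.146,0.028,0,0,0,-0.1,0],
)

```text
clock: 4.57
tcp_pos: [0.4789, 0.1013, 0.0662]
tcp_rot: [-2.46, -1.953, 0.0]
contact_force: [-0.4, -0.7, -6.4]
width: 0.0108
grip_force: 58.6
```

play_rows(
  motion=[0.149,0.039,0,0,0,-0.1,0,0.149,0.039,0,0,0,-0.1,0,0.149,0.039,0,0,0,-0.1,0,0.149,0.039,0,0,0,-0.1,0,0.149,0.039,0,0,0,-0.1,0,0.149,0.039,0,0,0,-0.1,0,0.149,0.039,0,0,0,-0.1,0,0.149,0.039,0,0,0,-0.1,0,0.149,0.039,0,0,0,-0.1,0,0.149,0.039,0,0,0,-0.1,0],
)

```text
clock: 5.4
tcp_pos: [0.5058, 0.1567, 0.0665]
tcp_rot: [-2.373, -2.058, 0.0]
contact_force: [0.2, -0.5, -7.5]
width: 0.0108
grip_force: 58.3
```

```bash
python3 - <<'E'
from h import *
st()
d=env.snapshot("top")
cv2.imwrite("pics/top3.png",cv2.resize(d["img"][140:290,270:430,::-1],None,fx=4,fy=4,interpolation=cv2.INTER_CUBIC))
E
```

```text
5.4 [0.5058 0.1567 0.0665] az -8.13 F [ 0.2 -0.5 -7.5] w 0.0108
```

View pics/top3.png

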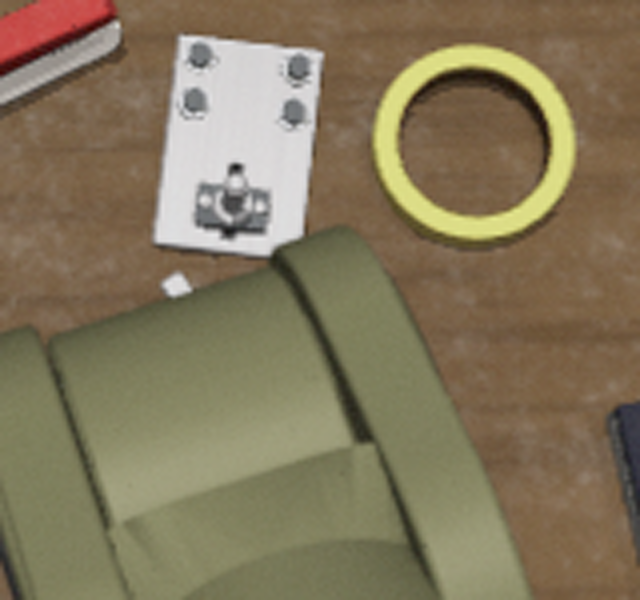

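play_rows(
  motion=[0,0,0.01,0,0,0,0,0,0,0.01,0,0,0,0,0,0,0,0,0,0,0,0,0,0,0,0,0,0,0,0,0,0,0,0,0,0,0,0,0,0,0,0,0,0,0,0,0,0,0,0,0,0,0,0,0,0,0,0,0,0,0,0,0,0,0,0,0,0,0,0],
)

```text
clock: 6.28
tcp_pos: [0.506, 0.1563, 0.0661]
tcp_rot: [2.374, 2.057, 0.001]
contact_force: [-0.1, 1.9, 1.5]
width: 0.0109
grip_force: 59.7
```

```bash
python3 - <<'E'
from h import *
s=st(); print(s["ft_torque"].round(2))
d=env.snapshot("scene")
cv2.imwrite("pics/scene3.png",cv2.resize(d["img"][200:330,240:440,::-1],None,fx=4,fy=4,interpolation=cv2.INTER_CUBIC))
E
```

```text
6.28 [0.506  0.1563 0.0661] az -8.19 F [-0.1  1.9  1.5] w 0.0109
[ 0.41  0.09 -0.07]
```

View pics/scene3.png

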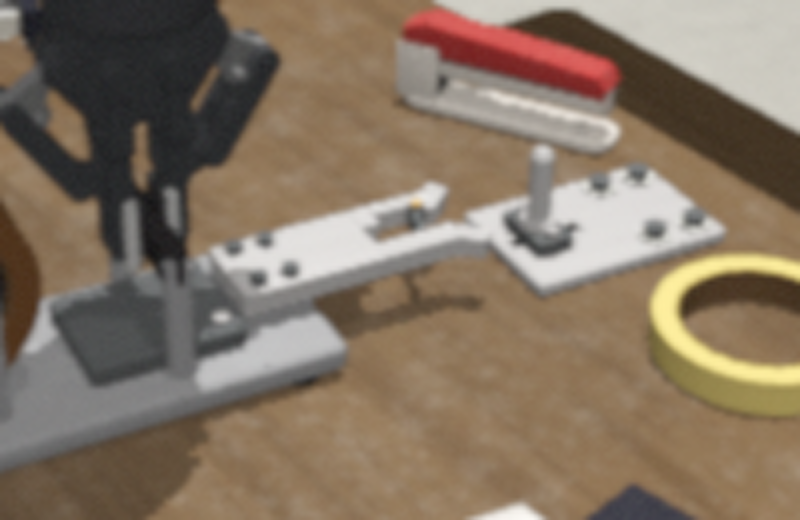

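```bash
python3 - <<'E'
from h import *
s=st();d=env.snapshot("scene");t=env.snapshot("top")
S=lambda x,y:(x/4+240,y/4+200); T=lambda x,y:(x/4+270,y/4+140)
a=np.radians(-8.15);X=np.array([np.cos(a),np.sin(a)]);Y=np.array([-X[1],X[0]])
A0=np.array([.7117,.1252])
def f(n,q): q=q[:2]-A0; print(n,"anchor frame mm",(q@X*1e3).round(1),(q@Y*1e3).round(1))
f("pintop sc",at(d,*S(542,150),.06)); f("pintop top",at(t,*T(236,172),.06))
f("pivot sc",at(d,*S(417,204),.038)); f("tipL sc",at(d,*S(437,183),.038)); f("tipR sc",at(d,*S(492,231),.038))
f("tipL corner top",at(t,*T(179,271),.038)); f("tipL far left",at(t,*T(162,284),.038))
for n,u,v in(("PL far",640,163),("PR far",725,232),("PR near",543,293),("PL near",468,216)): f(n+" sc",at(d,*S(u,v),.008))
f("tcp",s["tcp_pos"])
E
```

```text
6.33 [0.5059 0.1563 0.0661] az -8.18 F [-0.   2.5  2.3] w 0.011
pintop sc anchor frame mm -0.2 -0.5
pintop top anchor frame mm 3.4 1.0
pivot sc anchor frame mm -61.5 14.0
tipL sc anchor frame mm -43.2 26.7
tipR sc anchor frame mm -41.2 -23.3
tipL corner top anchor frame mm -42.6 22.3
tipL far left anchor frame mm -50.0 29.6
PL far sc anchor frame mm 89.0 37.7
PR far sc anchor frame mm 88.3 -37.9
PR near sc anchor frame mm -22.6 -42.3
PL near sc anchor frame mm -20.2 33.5
tcp anchor frame mm -208.1 1.6
```

play_rows(
  motion=[-0.015,0.12,0,0,0,0,0,0,0.12,0,0,0,0,0,0,0.12,0,0,0,0,0,0,0.12,0,0,0,0,0,0,0.12,0,0,0,0,0,0,0.12,0,0,0,0,0,0,0.12,0,0,0,0,0,0,0.12,0,0,0,0,0,0,0.1,0,0,0,0,0,0,0.04,0,0,0,0,0],
)

```text
clock: 7.27
tcp_pos: [0.5478, 0.149, 0.0661]
tcp_rot: [-2.373, -2.056, 0.003]
contact_force: [-8.3, 2.6, 11.4]
width: 0.0106
grip_force: 61.4
```

```bash
cat > a.py <<'E'
from h import *
s=st()
a=np.radians(-8.15);X=np.array([np.cos(a),np.sin(a)]);Y=np.array([-X[1],X[0]])
q=s["tcp_pos"][:2]-np.array([.7117,.1252]);F=s["contact_force"]
print("seat x",round(q@X*1e3+118,2),"y",round(q@Y*1e3,2),"Fx",round(F[:2]@X,2),"Fy",round(F[:2]@Y,2),"T",s["ft_torque"].round(2))
E
python3 a.py; python3 - <<'E'
from h import *
d=env.snapshot("scene")
cv2.imwrite("pics/scene4.png",cv2.resize(d["img"][200:290,300:440,::-1],None,fx=5,fy=5,interpolation=cv2.INTER_CUBIC))
E
```

```text
7.27 [0.5478 0.149  0.0661] az -8.17 F [-8.3  2.6 11.4] w 0.0106
seat x -47.66 y 0.33 Fx -8.63 Fy 1.43 T [0.27 1.49 0.04]
```

View pics/scene4.png

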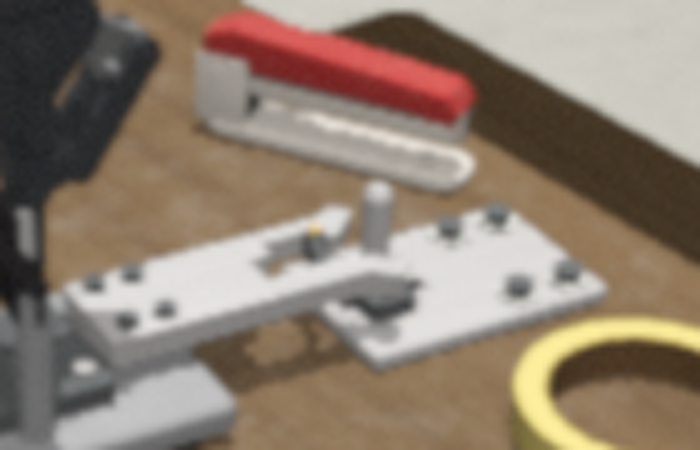

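play_rows(
  motion=[0,0,-0.012,0,0,0,0,0,0,-0.008,0,0,0,0,0,0,0,0,0,0,0,0,0,0,0,0,0,0,0,0,0,0,0,0,0,0,0,0,0,0,0,0,0,0,0,0,0,0,0,0,0,0,0,0,0,0,0,0,0,0,0,0,0,0,0,0,0,0,0,0],
)

```text
clock: 8.15
tcp_pos: [0.5479, 0.149, 0.0661]
tcp_rot: [-2.374, -2.057, 0.003]
contact_force: [-5.1, -0.2, 4.0]
width: 0.011
grip_force: 60.0
```

```bash
python3 a.py
```

```text
8.15 [0.5479 0.149  0.0661] az -8.18 F [-5.1 -0.2  4. ] w 0.011
seat x -47.51 y 0.32 Fx -5.03 Fy -0.92 T [0.23 0.97 0.01]
```

play_rows(
  motion=[0,0.01,-0.003,0,0,0,0,0,0.015,-0.003,0,0,0,0,0,0.015,0,0,0,0,0,0,0.015,0,0,0,0,0,0,0.015,0,0,0,0,0,0,0.015,0,0,0,0,0,0,0.015,0,0,0,0,0,0,0,0,0,0,0,0,0,0,0,0,0,0,0,0,0,0,0,0,0,0],
)

```text
clock: 8.98
tcp_pos: [0.5532, 0.1485, 0.0666]
tcp_rot: [2.374, 2.057, -0.0]
contact_force: [0.2, -0.4, -6.4]
width: 0.011
grip_force: 58.4
```

```bash
python3 a.py
```

```text
8.98 [0.5532 0.1485 0.0666] az -8.19 F [ 0.2 -0.4 -6.4] w 0.011
seat x -42.26 y 0.63 Fx 0.26 Fy -0.39 T [-0.12 -0.21  0.03]
```

play_rows(
  motion=[0,0,0.008,0,0,0,0,0,0,0.005,0,0,0,0,0,0.015,0,0,0,0,0,0,0.015,0,0,0,0,0,0,0.015,0,0,0,0,0,0,0.015,0,0,0,0,0,0,0.015,0,0,0,0,0,0,0,0,0,0,0,0,0,0,0,0,0,0,0,0,0,0,0,0,0,0],
)

```text
clock: 9.82
tcp_pos: [0.5561, 0.1483, 0.0663]
tcp_rot: [2.374, 2.057, 0.0]
contact_force: [0.1, -0.1, -6.8]
width: 0.011
grip_force: 58.5
```

```bash
python3 a.py
```

```text
9.82 [0.5561 0.1483 0.0663] az -8.19 F [ 0.1 -0.1 -6.8] w 0.011
seat x -39.32 y 0.78 Fx 0.14 Fy -0.04 T [ 0.02 -0.04 -0.05]
```

play_rows(
  motion=[0,0,0.01,0,0,0,0,0,0,0.005,0,0,0,0,0,0,0,0,0,0,0,0,0,0,0,0,0,0,0,0,0,0,0,0,0,0,0,0,0,0,0,0,0,0,0,0,0,0,0,0,0,0,0,0,0,0,0,0,0,0,0,0,0,0,0,0,0,0,0,0],
)

```text
clock: 10.65
tcp_pos: [0.5562, 0.1483, 0.0661]
tcp_rot: [2.374, 2.057, 0.001]
contact_force: [-2.9, -0.9, 5.4]
width: 0.0113
grip_force: 60.2
```

```bash
python3 a.py
```

```text
10.65 [0.5562 0.1483 0.0661] az -8.19 F [-2.9 -0.9  5.4] w 0.0113
seat x -39.24 y 0.81 Fx -2.72 Fy -1.28 T [-0.28  0.75 -0.01]
```

play_rows(
  motion=[0,0.01,0,0,0,0,0,0,0.01,0,0,0,0,0,0,0.01,0,0,0,0,0,0,0.01,0,0,0,0,0,0,0.01,0,0,0,0,0,0,0.01,0,0,0,0,0,0,0.01,0,0,0,0,0,0,0.01,0,0,0,0,0,0,0,0,0,0,0,0,0,0,0,0,0,0,0],
)

```text
clock: 11.48
tcp_pos: [0.5585, 0.1483, 0.0661]
tcp_rot: [-2.373, -2.057, -0.0]
contact_force: [-6.2, 1.0, 7.6]
width: 0.0112
grip_force: 60.7
```

```bash
python3 a.py
```

```text
11.48 [0.5585 0.1483 0.0661] az -8.16 F [-6.2  1.   7.6] w 0.0112
seat x -36.9 y 1.15 Fx -6.25 Fy 0.07 T [ 0.05  1.27 -0.01]
```

play_rows(
  motion=[0,0.01,0,0,0,0,0,0,0.01,0,0,0,0,0,0,0.01,0,0,0,0,0,0,0.01,0,0,0,0,0,0,0.01,0,0,0,0,0,0,0.01,0,0,0,0,0,0,0.01,0,0,0,0,0,0,0.01,0,0,0,0,0,0,0,0,0,0,0,0,0,0,0,0,0,0,0],
)

```text
clock: 12.32
tcp_pos: [0.5618, 0.148, 0.0661]
tcp_rot: [-2.373, -2.057, -0.0]
contact_force: [-6.5, 0.5, 7.6]
width: 0.0109
grip_force: 60.7
```

```bash
python3 a.py
```

```text
12.32 [0.5618 0.148  0.0661] az -8.16 F [-6.5  0.5  7.6] w 0.0109
seat x -33.66 y 1.29 Fx -6.49 Fy -0.45 T [0.12 1.23 0.01]
```

play_rows(
  motion=[0,0.012,0,0,0,0,0,0,0.012,0,0,0,0,0,0,0.012,0,0,0,0,0,0,0.012,0,0,0,0,0,0,0.012,0,0,0,0,0,0,0.01,0,0,0,0,0,0,0.01,0,0,0,0,0,0,0.01,0,0,0,0,0,0,0.01,0,0,0,0,0,0,0,0,0,0,0,0],
)

```text
clock: 13.15
tcp_pos: [0.5651, 0.1475, 0.0661]
tcp_rot: [-2.372, -2.056, 0.001]
contact_force: [-8.4, 2.5, 10.2]
width: 0.0113
grip_force: 61.0
```

```bash
python3 a.py
```

```text
13.15 [0.5651 0.1475 0.0661] az -8.15 F [-8.4  2.5 10.2] w 0.0113
seat x -30.28 y 1.34 Fx -8.66 Fy 1.24 T [ 0.15  1.6  -0.01]
```

play_rows(
  motion=[0,0.012,-0.004,0,0,0,0,0,0.012,0,0,0,0,0,0,0.012,0,0,0,0,0,0,0.012,0,0,0,0,0,0,0.012,0,0,0,0,0,0,0.01,0,0,0,0,0,0,0.01,0,0,0,0,0,0,0.01,0,0,0,0,0,0,0.01,0,0,0,0,0,0,0,0,0,0,0,0],
)

```text
clock: 13.98
tcp_pos: [0.5659, 0.1474, 0.0661]
tcp_rot: [-2.368, -2.054, 0.006]
contact_force: [-17.7, 2.1, 16.4]
width: 0.011
grip_force: 62.1
```

```bash
python3 a.py
```

```text
13.98 [0.5659 0.1474 0.0661] az -8.11 F [-17.7   2.1  16.4] w 0.011
seat x -29.46 y 1.35 Fx -17.84 Fy -0.43 T [ 0.45  3.19 -0.  ]
```

play_rows(
  motion=[0,0,-0.004,0,0,0,0,0,0,-0.004,0,0,0,0,0,0,-0.002,0,0,0,0,0,0,0,0,0,0,0,0,0,0,0,0,0,0,0,0,0,0,0,0,0,0,0,0,0,0,0,0,0,0,0,0,0,0,0,0,0,0,0,0,0,0,0,0,0,0,0,0,0],
)

```text
clock: 14.82
tcp_pos: [0.5661, 0.1474, 0.0661]
tcp_rot: [-2.368, -2.055, 0.006]
contact_force: [-15.6, 2.8, 13.1]
width: 0.0109
grip_force: 61.5
```

```bash
python3 a.py; python3 - <<'E'
from h import *
d=env.snapshot("scene")
cv2.imwrite("pics/scene5.png",cv2.resize(d["img"][215:280,335:425,::-1],None,fx=8,fy=8,interpolation=cv2.INTER_CUBIC))
E
```

```text
14.82 [0.5661 0.1474 0.0661] az -8.11 F [-15.6   2.8  13.1] w 0.0109
seat x -29.24 y 1.36 Fx -15.89 Fy 0.59 T [0.49 2.87 0.03]
```

View pics/scene5.png

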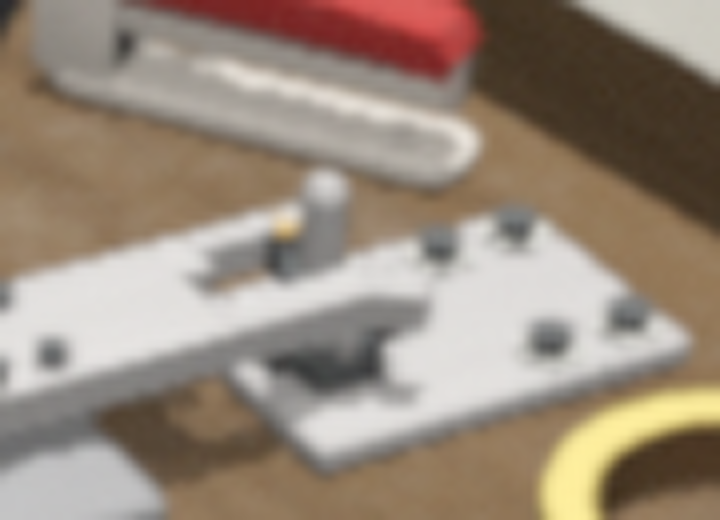

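play_rows(
  motion=[0,0,-0.005,0,0,0,0,0,0,-0.005,0,0,0,0,0,0,-0.003,0,0,0,0,0,0.01,0,0,0,0,0,0,0.01,0,0,0,0,0,0,0,0,0,0,0,0,0,0,0,0,0,0,0,0,0,0,0,0,0,0,0,0,0,0,0,0,0,0,0,0,0,0,0,0],
)

```text
clock: 15.7
tcp_pos: [0.5668, 0.1472, 0.0662]
tcp_rot: [-2.368, -2.055, 0.006]
contact_force: [-14.8, 3.0, 9.7]
width: 0.0112
grip_force: 61.1
```

```bash
python3 a.py
```

```text
15.7 [0.5668 0.1472 0.0662] az -8.09 F [-14.8   3.    9.7] w 0.0112
seat x -28.54 y 1.23 Fx -15.1 Fy 0.83 T [0.45 2.6  0.15]
```

Moving in against the latch; continue carefully.

play_rows(
  motion=[0,0,-0.004,0,0,0,0,0,0.005,0,0,0,0,0,0,0.005,0,0,0,0,0,0,0.01,0,0,0,0,0,0,0.01,0,0,0,0,0,0,0.01,0,0,0,0,0,0,0,0,0,0,0,0,0,0,0,0,0,0,0,0,0,0,0,0,0,0,0,0,0,0,0,0,0],
)

```text
clock: 16.53
tcp_pos: [0.5684, 0.147, 0.0662]
tcp_rot: [-2.367, -2.055, 0.006]
contact_force: [-13.2, 3.0, 8.1]
width: 0.011
grip_force: 60.9
```

```bash
python3 a.py
```

```text
16.53 [0.5684 0.147  0.0662] az -8.08 F [-13.2   3.    8.1] w 0.011
seat x -26.9 y 1.27 Fx -13.45 Fy 1.1 T [0.61 2.52 0.27]
```

play_rows(
  motion=[0,0.01,0,0,0,0,0,0,0.01,0,0,0,0,0,0,0.01,0,0,0,0,0,0,0.01,0,0,0,0,0,0,0.01,0,0,0,0,0,0,0.01,0,0,0,0,0,0,0.01,0,0,0,0,0,0,0.01,0,0,0,0,0,0,0,0,0,0,0,0,0,0,0,0,0,0,0],
)

```text
clock: 17.37
tcp_pos: [0.5724, 0.1469, 0.0662]
tcp_rot: [-2.367, -2.056, 0.004]
contact_force: [-11.1, 4.5, 5.1]
width: 0.0114
grip_force: 60.6
```

```bash
python3 a.py
```

```text
17.37 [0.5724 0.1469 0.0662] az -8.06 F [-11.1   4.5   5.1] w 0.0114
seat x -22.98 y 1.73 Fx -11.58 Fy 2.91 T [0.75 1.97 0.39]
```

play_rows(
  motion=[0,0.01,0.002,0,0,0,0,0,0.01,0,0,0,0,0,0,0.01,0,0,0,0,0,0,0.01,0,0,0,0,0,0,0.01,0,0,0,0,0,0,0.01,0,0,0,0,0,0,0.01,0,0,0,0,0,0,0.01,0,0,0,0,0,0,0.01,0,0,0,0,0,0,0,0,0,0,0,0],
)

```text
clock: 18.2
tcp_pos: [0.5763, 0.1464, 0.0661]
tcp_rot: [-2.368, -2.056, 0.003]
contact_force: [-10.7, 4.0, 3.5]
width: 0.0109
grip_force: 60.5
```

```bash
python3 a.py
```

```text
18.2 [0.5763 0.1464 0.0661] az -8.06 F [-10.7   4.    3.5] w 0.0109
seat x -19.01 y 1.83 Fx -11.15 Fy 2.41 T [0.79 1.8  0.38]
```

play_rows(
  motion=[0,0.01,0.003,0,0,0,0,0,0.01,0.002,0,0,0,0,0,0.01,0,0,0,0,0,0,0.01,0,0,0,0,0,0,0.01,0,0,0,0,0,0,0.01,0,0,0,0,0,0,0.01,0,0,0,0,0,0,0.01,0,0,0,0,0,0,0.01,0,0,0,0,0,0,0,0,0,0,0,0],
)

```text
clock: 19.03
tcp_pos: [0.5805, 0.146, 0.0661]
tcp_rot: [-2.368, -2.056, 0.002]
contact_force: [-9.4, 4.6, 4.8]
width: 0.011
grip_force: 60.5
```

```bash
python3 a.py
```

```text
19.03 [0.5805 0.146  0.0661] az -8.06 F [-9.4  4.6  4.8] w 0.011
seat x -14.87 y 1.94 Fx -9.98 Fy 3.25 T [0.72 1.71 0.31]
```

play_rows(
  motion=[0,0.01,0,0,0,0,0,0,0.01,0,0,0,0,0,0,0.01,0,0,0,0,0,0,0.01,0,0,0,0,0,0,0.01,0,0,0,0,0,0,0.01,0,0,0,0,0,0,0.01,0,0,0,0,0,0,0.01,0,0,0,0,0,0,0.01,0,0,0,0,0,0,0,0,0,0,0,0],
)

```text
clock: 19.87
tcp_pos: [0.5848, 0.1454, 0.0662]
tcp_rot: [-2.369, -2.057, 0.001]
contact_force: [-7.7, 4.7, 2.5]
width: 0.0108
grip_force: 60.1
```

```bash
python3 a.py
```

```text
19.87 [0.5848 0.1454 0.0662] az -8.07 F [-7.7  4.7  2.5] w 0.0108
seat x -10.47 y 2.01 Fx -8.25 Fy 3.53 T [0.73 1.18 0.35]
```

play_rows(
  motion=[0,0.01,0.003,0,0,0,0,0,0.01,0.002,0,0,0,0,0,0.01,0,0,0,0,0,0,0.01,0,0,0,0,0,0,0.01,0,0,0,0,0,0,0.01,0,0,0,0,0,0,0.01,0,0,0,0,0,0,0.01,0,0,0,0,0,0,0.005,0,0,0,0,0,0,0,0,0,0,0,0],
)

```text
clock: 20.7
tcp_pos: [0.5897, 0.1448, 0.0662]
tcp_rot: [-2.371, -2.058, -0.002]
contact_force: [-2.5, 6.1, -1.2]
width: 0.0109
grip_force: 59.5
```

```bash
python3 a.py
```

```text
20.7 [0.5897 0.1448 0.0662] az -8.1 F [-2.5  6.1 -1.2] w 0.0109
seat x -5.55 y 2.06 Fx -3.34 Fy 5.66 T [0.82 0.35 0.41]
```

play_rows(
  motion=[0,0,0.004,0,0,0,0,0,0.01,0.004,0,0,0,0,0,0.01,0,0,0,0,0,0,0.01,0,0,0,0,0,0,0.01,0,0,0,0,0,0,0.01,0,0,0,0,0,0,0.01,0,0,0,0,0,0,0.01,0,0,0,0,0,0,0.005,0,0,0,0,0,0,0,0,0,0,0,0],
)

```text
clock: 21.53
tcp_pos: [0.5925, 0.1428, 0.0662]
tcp_rot: [-2.375, -2.057, 0.001]
contact_force: [-4.9, 1.1, 4.0]
width: 0.0111
grip_force: 60.2
```

```bash
python3 a.py
```

```text
21.53 [0.5925 0.1428 0.0662] az -8.21 F [-4.9  1.1  4. ] w 0.0111
seat x -2.49 y 0.48 Fx -4.97 Fy 0.42 T [ 0.42  0.89 -0.02]
```

play_rows(
  motion=[0,0.005,0,0,0,0,0,0,0.005,0,0,0,0,0,0,0.005,0,0,0,0,0,0,0.005,0,0,0,0,0,0,0.005,0,0,0,0,0,0,0.005,0,0,0,0,0,0,0.005,0,0,0,0,0,0,0,0,0,0,0,0,0,0,0,0,0,0,0,0,0,0,0,0,0,0],
)

```text
clock: 22.37
tcp_pos: [0.5938, 0.1424, 0.0661]
tcp_rot: [2.375, 2.057, -0.001]
contact_force: [-4.7, 0.8, 3.7]
width: 0.0108
grip_force: 60.3
```

```bash
python3 a.py
```

```text
22.37 [0.5938 0.1424 0.0661] az -8.2 F [-4.7  0.8  3.7] w 0.0108
seat x -1.15 y 0.29 Fx -4.71 Fy 0.09 T [ 0.31  0.93 -0.01]
```

play_rows(
  motion=[0,0.005,0,0,0,0,0,0,0.005,0,0,0,0,0,0,0.005,0,0,0,0,0,0,0.005,0,0,0,0,0,0,0.005,0,0,0,0,0,0,0.005,0,0,0,0,0,0,0.005,0,0,0,0,0,0,0,0,0,0,0,0,0,0,0,0,0,0,0,0,0,0,0,0,0,0],
)

```text
clock: 23.2
tcp_pos: [0.5951, 0.1421, 0.0662]
tcp_rot: [2.375, 2.057, -0.002]
contact_force: [-4.9, -0.1, 4.9]
width: 0.011
grip_force: 60.3
```

```bash
python3 a.py
```

```text
23.2 [0.5951 0.1421 0.0662] az -8.21 F [-4.9 -0.1  4.9] w 0.011
seat x 0.15 y 0.21 Fx -4.84 Fy -0.84 T [ 0.31  1.   -0.04]
```

play_rows(
  motion=[0,0.005,0,0,0,0,0,0,0.005,0,0,0,0,0,0,0.005,0,0,0,0,0,0,0.005,0,0,0,0,0,0,0.005,0,0,0,0,0,0,0.005,0,0,0,0,0,0,0.005,0,0,0,0,0,0,0,0,0,0,0,0,0,0,0,0,0,0,0,0,0,0,0,0,0,0],
)

```text
clock: 24.03
tcp_pos: [0.5954, 0.142, 0.0662]
tcp_rot: [-2.373, -2.056, 0.003]
contact_force: [-8.7, 1.3, 8.4]
width: 0.011
grip_force: 60.8
```

```bash
python3 a.py
```

```text
24.03 [0.5954 0.142  0.0662] az -8.2 F [-8.7  1.3  8.4] w 0.011
seat x 0.51 y 0.18 Fx -8.83 Fy 0.03 T [ 0.38  1.58 -0.02]
```

play_rows(
  motion=[0,0.005,0,0,0,0,0,0,0.005,0,0,0,0,0,0,0.005,0,0,0,0,0,0,0.005,0,0,0,0,0,0,0.005,0,0,0,0,0,0,0,0,0,0,0,0,0,0,0,0,0,0,0,0,0,0,0,0,0,0,0,0,0,0,0,0,0,0,0,0,0,0,0,0],
)

```text
clock: 24.87
tcp_pos: [0.5955, 0.142, 0.0661]
tcp_rot: [-2.372, -2.056, 0.005]
contact_force: [-11.5, 1.5, 9.4]
width: 0.0107
grip_force: 61.2
```

```bash
python3 a.py; python3 - <<'E'
from h import *
d=env.snapshot("scene")
cv2.imwrite("pics/scene6.png",cv2.resize(d["img"][215:280,335:425,::-1],None,fx=8,fy=8,interpolation=cv2.INTER_CUBIC))
E
```

```text
24.87 [0.5955 0.142  0.0661] az -8.18 F [-11.5   1.5   9.4] w 0.0107
seat x 0.55 y 0.2 Fx -11.58 Fy -0.14 T [ 0.38  2.14 -0.04]
```

View pics/scene6.png

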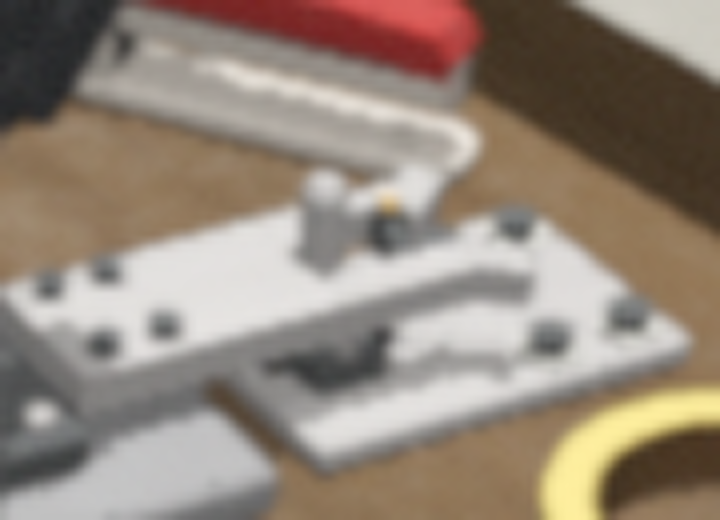

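play_rows(
  motion=[0,-0.01,0.002,0,0,0,0,0,-0.01,0.002,0,0,0,0,0,-0.01,0.002,0,0,0,0,0,-0.01,0.002,0,0,0,0,0,-0.01,0,0,0,0,0,0,-0.01,0,0,0,0,0,0,-0.01,0,0,0,0,0,0,-0.01,0,0,0,0,0,0,-0.01,0,0,0,0,0,0,-0.01,0,0,0,0,0],
)

```text
clock: 25.75
tcp_pos: [0.5954, 0.1421, 0.0661]
tcp_rot: [2.373, 2.055, 0.002]
contact_force: [3.4, -2.6, 2.3]
width: 0.0111
grip_force: 60.0
```

```bash
python3 a.py
```

```text
25.75 [0.5954 0.1421 0.0661] az -8.22 F [ 3.4 -2.6  2.3] w 0.0111
seat x 0.45 y 0.25 Fx 3.7 Fy -2.14 T [-0.45 -0.26  0.04]
```

play_rows(
  motion=[0,-0.02,0.002,0,0,0,0,0,-0.02,0.002,0,0,0,0,0,-0.02,0,0,0,0,0,0,-0.02,0,0,0,0,0,0,-0.02,0,0,0,0,0,0,-0.02,0,0,0,0,0,0,-0.02,0,0,0,0,0,0,-0.02,0,0,0,0,0,0,-0.01,0,0,0,0,0,0,0,0,0,0,0,0],
)

```text
clock: 26.58
tcp_pos: [0.5881, 0.1442, 0.0661]
tcp_rot: [2.374, 2.057, 0.003]
contact_force: [4.0, 0.1, 4.4]
width: 0.0108
grip_force: 60.3
```

```bash
python3 a.py
```

```text
26.58 [0.5881 0.1442 0.0661] az -8.17 F [4.  0.1 4.4] w 0.0108
seat x -7.03 y 1.25 Fx 3.91 Fy 0.63 T [-0.14 -0.99 -0.02]
```

play_rows(
  motion=[0,-0.01,0,0,0,0,0,0,-0.01,0,0,0,0,0,0,-0.01,0,0,0,0,0,0,-0.01,0,0,0,0,0,0,-0.01,0,0,0,0,0,0,-0.01,0,0,0,0,0,0,-0.01,0,0,0,0,0,0,-0.01,0,0,0,0,0,0,-0.01,0,0,0,0,0,0,-0.01,0,0,0,0,0],
)

```text
clock: 27.42
tcp_pos: [0.5842, 0.1446, 0.0661]
tcp_rot: [2.374, 2.057, 0.003]
contact_force: [5.4, -0.1, 4.5]
width: 0.0106
grip_force: 60.3
```

```bash
python3 a.py
```

```text
27.42 [0.5842 0.1446 0.0661] az -8.18 F [ 5.4 -0.1  4.5] w 0.0106
seat x -10.97 y 1.17 Fx 5.32 Fy 0.66 T [-0.17 -1.01  0.08]
```

play_rows(
  motion=[0,-0.01,0,0,0,0,0,0,-0.01,0,0,0,0,0,0,-0.01,0,0,0,0,0,0,-0.01,0,0,0,0,0,0,-0.01,0,0,0,0,0,0,0,0,0,0,0,0,0,0,0,0,0,0,0,0,0,0,0,0,0,0,0,0,0,0,0,0,0,0,0,0,0,0,0,0],
)

```text
clock: 28.25
tcp_pos: [0.5823, 0.1449, 0.0662]
tcp_rot: [2.374, 2.057, 0.003]
contact_force: [5.3, -0.4, 5.1]
width: 0.0112
grip_force: 60.3
```

```bash
python3 a.py
```

```text
28.25 [0.5823 0.1449 0.0662] az -8.18 F [ 5.3 -0.4  5.1] w 0.0112
seat x -12.88 y 1.18 Fx 5.29 Fy 0.4 T [-0.16 -1.04  0.02]
```

play_rows(
  motion=[0,-0.01,0,0,0,0,0,0,-0.01,0,0,0,0,0,0,-0.01,0,0,0,0,0,0,-0.01,0,0,0,0,0,0,-0.01,0,0,0,0,0,0,0,0,0,0,0,0,0,0,0,0,0,0,0,0,0,0,0,0,0,0,0,0,0,0,0,0,0,0,0,0,0,0,0,0],
)

```text
clock: 29.08
tcp_pos: [0.5819, 0.1449, 0.0662]
tcp_rot: [2.372, 2.055, 0.005]
contact_force: [10.1, -1.3, 0.1]
width: 0.0112
grip_force: 59.8
```

```bash
python3 a.py
```

```text
29.08 [0.5819 0.1449 0.0662] az -8.21 F [10.1 -1.3  0.1] w 0.0112
seat x -13.27 y 1.13 Fx 10.19 Fy 0.15 T [-0.3  -1.96 -0.02]
```

play_rows(
  motion=[0,-0.005,0.002,0,0,0,0,0,-0.005,0.002,0,0,0,0,0,-0.01,0.002,0,0,0,0,0,-0.01,0.002,0,0,0,0,0,-0.01,0.002,0,0,0,0,0,0,0,0,0,0,0,0,0,0,0,0,0,0,0,0,0,0,0,0,0,0,0,0,0,0,0,0,0,0,0,0,0,0,0],
)

```text
clock: 29.92
tcp_pos: [0.5818, 0.1449, 0.0662]
tcp_rot: [2.371, 2.053, 0.008]
contact_force: [14.2, -3.6, -0.6]
width: 0.0112
grip_force: 59.8
```

```bash
python3 a.py
```

```text
29.92 [0.5818 0.1449 0.0662] az -8.23 F [14.2 -3.6 -0.6] w 0.0112
seat x -13.36 y 1.08 Fx 14.59 Fy -1.53 T [-0.55 -2.51  0.07]
```

play_rows(
  motion=[0,-0.005,0.003,0,0,0,0,0,-0.005,0.003,0,0,0,0,0,-0.01,0.002,0,0,0,0,0,-0.01,0.002,0,0,0,0,0,0,0,0,0,0,0,0,0,0,0,0,0,0,0,0,0,0,0,0,0,0,0,0,0,0,0,0,0,0,0,0,0,0,0,0,0,0,0,0,0,0],
)

```text
clock: 30.75
tcp_pos: [0.5817, 0.1449, 0.0662]
tcp_rot: [2.37, 2.052, 0.01]
contact_force: [16.5, -4.1, -0.6]
width: 0.0112
grip_force: 59.9
```

```bash
python3 a.py
```

```text
30.75 [0.5817 0.1449 0.0662] az -8.24 F [16.5 -4.1 -0.6] w 0.0112
seat x -13.47 y 1.09 Fx 16.92 Fy -1.73 T [-0.64 -2.83  0.02]
```

play_rows(
  motion=[0,-0.007,0.002,0,0,0,0,0,-0.007,0.002,0,0,0,0,0,-0.007,0.002,0,0,0,0,0,-0.007,0.002,0,0,0,0,0,0,0,0,0,0,0,0,0,0,0,0,0,0,0,0,0,0,0,0,0,0,0,0,0,0,0,0,0,0,0,0,0,0,0,0,0,0,0,0,0,0],
)

```text
clock: 31.58
tcp_pos: [0.5816, 0.1449, 0.0663]
tcp_rot: [2.369, 2.05, 0.012]
contact_force: [18.2, -4.8, 0.3]
width: 0.0108
grip_force: 60.0
```

```bash
python3 a.py
```

```text
31.58 [0.5816 0.1449 0.0663] az -8.26 F [18.2 -4.8  0.3] w 0.0108
seat x -13.59 y 1.01 Fx 18.69 Fy -2.22 T [-0.86 -3.28 -0.02]
```

play_rows(
  motion=[0,-0.007,0.002,0,0,0,0,0,-0.007,0.002,0,0,0,0,0,0,0,0,0,0,0,0,0,0,0,0,0,0,0,0,0,0,0,0,0,0,0,0,0,0,0,0,0,0,0,0,0,0,0,0,0,0,0,0,0,0,0,0,0,0,0,0,0,0,0,0,0,0,0,0],
)

```text
clock: 32.42
tcp_pos: [0.5815, 0.1449, 0.0663]
tcp_rot: [2.369, 2.05, 0.012]
contact_force: [19.3, -5.2, -0.0]
width: 0.0114
grip_force: 60.1
```

```bash
python3 a.py
```

```text
32.42 [0.5815 0.1449 0.0663] az -8.27 F [19.3 -5.2 -0. ] w 0.0114
seat x -13.65 y 1.0 Fx 19.86 Fy -2.46 T [-0.93 -3.44 -0.01]
```

play_rows(
  motion=[0,0,0,0,0,0,0,0,0,0,0,0,0,0,0,0,0,0,0,0,0,0,0,0,0,0,0,0,0,0,0,0,0,0,0,0,0,0,0,0,0,0,0,0,0,0,0,0,0,0,0,0,0,0,0,0,0,0,0,0,0,0,0,0,0,0,0,0,0,0],
)

```text
clock: 33.25
tcp_pos: [0.5816, 0.1448, 0.0663]
tcp_rot: [2.369, 2.05, 0.012]
contact_force: [19.7, -5.6, 0.2]
width: 0.0112
grip_force: 60.1
```

play_rows(
  motion=[0,0,0,0,0,0,0,0,0,0,0,0,0,0,0,0,0,0,0,0,0,0,0,0,0,0,0,0,0,0,0,0,0,0,0,0,0,0,0,0,0,0,0,0,0,0,0,0,0,0,0,0,0,0,0,0,0,0,0,0,0,0,0,0,0,0,0,0,0,0],
)

```text
clock: 34.08
tcp_pos: [0.5815, 0.1449, 0.0663]
tcp_rot: [2.369, 2.05, 0.012]
contact_force: [20.2, -5.1, 0.3]
width: 0.0111
grip_force: 60.1
```

```bash
python3 a.py
```

```text
34.08 [0.5815 0.1449 0.0663] az -8.27 F [20.2 -5.1  0.3] w 0.0111
seat x -13.66 y 1.02 Fx 20.76 Fy -2.15 T [-0.94 -3.36 -0.04]
```

play_rows(
  motion=[0,0.015,-0.003,0,0,0,0,0,0.015,-0.003,0,0,0,0,0,0.015,-0.003,0,0,0,0,0,0.015,-0.003,0,0,0,0,0,0.015,-0.003,0,0,0,0,0,0.015,-0.003,0,0,0,0,0,0.015,-0.003,0,0,0,0,0,0.015,-0.003,0,0,0,0,0,0,0,0,0,0,0,0,0,0,0,0,0,0],
)

```text
clock: 34.92
tcp_pos: [0.5816, 0.1447, 0.0661]
tcp_rot: [2.373, 2.055, 0.004]
contact_force: [7.6, -2.0, 4.1]
width: 0.0113
grip_force: 60.7
```

```bash
python3 a.py
```

```text
34.92 [0.5816 0.1447 0.0661] az -8.22 F [ 7.6 -2.   4.1] w 0.0113
seat x -13.52 y 0.89 Fx 7.76 Fy -0.9 T [-0.46 -1.4  -0.08]
```

play_rows(
  motion=[0,0.02,-0.002,0,0,0,0,0,0.02,-0.002,0,0,0,0,0,0.02,0,0,0,0,0,0,0.02,0,0,0,0,0,0,0.02,0,0,0,0,0,0,0.02,0,0,0,0,0,0,0.02,0,0,0,0,0,0,0,0,0,0,0,0,0,-0.01,0,0,0,0,0,0,-0.01,0,0,0,0,0],
)

```text
clock: 35.75
tcp_pos: [0.582, 0.1446, 0.0661]
tcp_rot: [-2.372, -2.056, 0.003]
contact_force: [-5.2, -0.2, 14.4]
width: 0.0108
grip_force: 62.1
```

```bash
python3 a.py
```

```text
35.75 [0.582  0.1446 0.0661] az -8.17 F [-5.2 -0.2 14.4] w 0.0108
seat x -13.15 y 0.84 Fx -5.09 Fy -0.89 T [-0.1   0.73 -0.18]
```

play_rows(
  motion=[0,0,-0.004,0,0,0,0,0,0,-0.004,0,0,0,0,0,0.015,-0.004,0,0,0,0,0,0.015,0,0,0,0,0,0,0.015,0,0,0,0,0,0,0.015,0,0,0,0,0,0,0.01,0,0,0,0,0,0,-0.01,0,0,0,0,0,0,-0.01,0,0,0,0,0,0,-0.01,0,0,0,0,0],
)

```text
clock: 36.58
tcp_pos: [0.5832, 0.1446, 0.0661]
tcp_rot: [-2.371, -2.055, 0.004]
contact_force: [-4.9, 0.7, 12.1]
width: 0.0111
grip_force: 61.8
```

```bash
python3 a.py
```

```text
36.58 [0.5832 0.1446 0.0661] az -8.15 F [-4.9  0.7 12.1] w 0.0111
seat x -11.98 y 0.94 Fx -4.98 Fy -0.03 T [-0.03  0.7  -0.13]
```

play_rows(
  motion=[0,-0.01,-0.004,0,0,0,0,0,-0.01,-0.004,0,0,0,0,0,-0.01,-0.003,0,0,0,0,0,0,0,0,0,0,0,0,0,0,0,0,0,0,0,0,0,0,0,0,0,0,0,0,0,0,0,0,0,0,0,0,0,0,0,0,0,0,0,0,0,0,0,0,0,0,0,0,0],
)

```text
clock: 37.42
tcp_pos: [0.5832, 0.1446, 0.0662]
tcp_rot: [-2.372, -2.056, 0.002]
contact_force: [-1.2, 1.2, 6.0]
width: 0.0112
grip_force: 61.0
```

```bash
python3 a.py
```

```text
37.42 [0.5832 0.1446 0.0662] az -8.16 F [-1.2  1.2  6. ] w 0.0112
seat x -11.96 y 0.97 Fx -1.38 Fy 0.99 T [ 0.11  0.04 -0.09]
```

Now release and check, then rise.

play_rows(
  motion=[0,0,0,0,0,0,16,0,0,0,0,0,0,20,0,0,0,0,0,0,24,0,0,0,0,0,0,28,0,0,0,0,0,0,32,0,0,0,0,0,0,36,0,0,0,0,0,0,40,0,0,0,0,0,0,42,0,0,0,0,0,0,42,0,0,0,0,0,0,42],
)

```text
clock: 38.25
tcp_pos: [0.5848, 0.1441, 0.0664]
tcp_rot: [2.374, 2.057, 0.0]
contact_force: [0.5, -0.0, 0.1]
width: 0.0361
grip_force: 0.0
```

```bash
python3 a.py
```

```text
38.25 [0.5848 0.1441 0.0664] az -8.18 F [ 0.5 -0.   0.1] w 0.0361
seat x -10.3 y 0.74 Fx 0.46 Fy 0.02 T [ 0.03  0.02 -0.  ]
```

play_rows(
  motion=[0,0,-0.15,0,0,0,42,0,0,-0.3,0,0,0,42,0,0,-0.3,0,0,0,42,0,0,-0.4,0,0,0,42,0,0,-0.4,0,0,0,42,0,0,-0.4,0,0,0,42,0,0,-0.4,0,0,0,42,0,0,-0.4,0,0,0,42,0,0,-0.25,0,0,0,42,0,0,0,0,0,0,42],
)

```text
clock: 39.08
tcp_pos: [0.5867, 0.1446, 0.1901]
tcp_rot: [2.372, 2.056, 0.008]
contact_force: [0.7, 0.1, 1.1]
width: 0.036
grip_force: 0.0
```

```bash
python3 a.py; python3 - <<'E'
from h import *
print(env.sign_off())
E
```

```text
39.08 [0.5867 0.1446 0.1901] az -8.19 F [0.7 0.1 1.1] w 0.036
seat x -8.5 y 1.46 Fx 0.68 Fy 0.17 T [ 0.01 -0.03 -0.  ]
the job is handed in; nothing more can be done
None
```

The dispenser is hooked on with the latch shut, proof-pulled at about 16–17 N on the latch for over 1.5 s, released, and handed in at 39 s. The force readings mean the base hung up to about 0.5 mm off the table for roughly two seconds on the way in, despite the no-lift rule. I estimated the latch force by subtracting friction from the wrist reading, and the verdict was not reported.

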